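# Scrape the toast crusts off a sandwich press, shut it and lock its lid

## Task

The sandwich press is cold and needs clearing: reach in under its leaning lid with the scraper, set the blade down behind the crusts so that it bears lightly on the plate, and rake all three toasted crusts over the front lip into the crumb tray, keeping the gripper itself off the non-stick plate. Then lay the scraper back on the table, lower the lid without slamming it and swing the lock over centre so that it snaps down and holds the lid shut; leave the glasses and the sugar sachet where they are.

Things in the scene. Friction and masses are not known exactly. Their poses are not given: they have to be found in the camera images.
- press: Steel contact grill fixed on the table, side-on to the robot. Origin on the table under the plate's middle. Its -x is its front (roughly world +y, the robot's left), +x the hinge side, its -y side faces the robot and carries the lid lock. Base: x -85 to 115, y -105 to 105 mm; tray and its pull reach x -200 mm.
- press_plate: The black non-stick lower plate, flat, in the frame of press: top at z 70 mm, x -87 to 85, y -93 to 93 mm. Steel guards to z 82 mm along both sides and the rear; none in front, where a steel lip slopes down over the tray from x -86 to x -106 mm.
- tray_floor (a point): Middle of the crumb tray's floor; axes as press, from which it stands at (-139, 0, 6) mm. Open steel tray, inside 82 mm deep (x) by 192 mm wide (y), walls to 31 mm above this point.
- crust_heel: Loose toasted crust, bar shaped, 42 x 24 mm and 17 mm high, on the plate. Origin under its middle.
- crust_corner: Loose toasted crust, square corner piece, 32 x 32 mm, 15 mm high, on the plate. Origin under its middle.
- crust_bit: Loose toasted crust, thin flake, 34 x 26 mm and only 5 mm high, on the plate. Origin under its middle.
- scraper: Loose T-shaped nylon scraper, 110 g: grey blade 110 mm wide, 43 tall, 3 thick, across the end of a straight black handle 18 mm wide, 15 thick. It rests on blade edge and tail. Origin: middle of the blade's lower edge; as it lies x is level, from tail to blade, y along the blade, z up. Handle centreline from (-18, 0, 43) mm to (-144, 0, 7) mm at the tail, a slope of 0.274 rad.
- scraper_edge (a point): Middle of the blade's lower edge (the scraper's origin).
- scraper_grip (a point): Point on the handle's centreline 100 mm back from the blade, at (-109, 0, 17) mm in the scraper's frame; axes as scraper.
- lid (a joint): Lid angle, 0 shut, grows as it opens, stops at 0.92 rad, so it always leans over the plate. Counterbalanced: it stays where it is put, but once shut it springs ajar by about 0.2 rad when let go unless locked.
- lid_grip (a point): Middle of the lid's handle bar: black round bar 16 mm thick, 128 mm long, parallel to the press's y axis, held by two arms 110 mm apart, 42 mm clear of the lid's edge. Moves on an arc about the hinge line; 226 mm from the hinge towards the front and 20 mm above it when shut.
- lid_hinge_line (a point): Middle of the lid's hinge line, fixed, at (100, 0, 90) mm in press; the line runs along the press's y axis.
- lock (a joint): Lock arm angle: 0 standing open (upright, leaning 0.33 rad to the front), about 1.9 rad when it lies level to the rear, its rubber foot on the lid's side lug. Sprung over centre at about 1.1 rad: before that it springs back open, past it snaps shut. Swinging it over takes about 6 N at the knob.
- lock_knob (a point): Middle of the round rubber knob on the lock arm's end, 17 mm thick, 34 mm long along the press's y axis, 86 mm from the pivot.
- lock_pivot (a point): Lock arm's pivot, fixed, at (-60, -134, 124) mm in press (in the plane of the knob's middle); the axis runs along the press's y axis.
- glass: Empty water glass, 80 mm wide, 91 mm tall; leave it standing. Origin under its middle.
- small_glass: Shot glass, 50 mm wide, 64 mm tall; leave it. Origin under its middle.
- sachet: Sugar stick, 18 x 104 x 9 mm; leave it. Origin under its middle.
Things that resemble listed ones, but are neither listed nor needed, are in the scene too. Leave any purple look-alike of the scraper alone.

How it is judged:
By the outcome, as a careful person would: the job done as asked, in the order asked, and still so for the second after the job is handed in, with the robot touching nothing.
It also fails if it takes over 72 s, if anything falls off the work surface, if the arm or the gripper's body presses on something with over 40 N, if the wrist force passes 120 N, or if a joint passes its speed limit or range.

## Robot

A 6-joint arm with a two-finger parallel gripper is mounted at the origin on the work surface; the furniture and walls round the work are solid. World frame = base frame: x ahead of the robot, y to its left, z up, the work surface at z = 0. Lengths are in m, angles in rad, forces in N, time in s.
With the tool pointing down it reaches from about 0.25 to 0.725 m from the base axis. Payload 4 kg.
Tool frame: the origin (TCP) lies on the centre line of the jaws, within the pads' length; the fingertips stand 22 mm ahead of it and the grasp point (between the pads) lies 3 mm ahead of it (bot.tip_reach is the distance from the TCP to the fingertips, in m); z points along the fingers, y is the line along which they close (so a half turn about z gives the same grasp; the last joint's range is limited). The gripper opens to 85 mm and grips with 20 to 120 N. Pads are 22 mm wide; open, the fingers measure 114 mm over their backs; the gripper's body (76 mm by 85 mm) begins 54 mm behind the grasp point. The pads swing forward as they close: fully open they stand 13 mm farther back than shut.
Start: joints at [1.311, 0.241, 0.005, 1.335, 0, 1.571], TCP at [0.128, 0.483, 0.253] pointing down, gripper open.
Joint ranges: [-2.72, 2.72], [-1.05, 1.87], [-1.09, 1.28], [-1.99, 2.15], [-1.42, 1.44], [-3.14, 3.14]. Speed limits (rad/s): [2.79, 2.79, 3.14, 3.14, 3.14, 3.14].

## Interface

Orientations are given as a unit quaternion [x, y, z, w].
In Python, from workcell import bot gives the robot as it stands. The module is installed in compiled form; this text tells all that it offers.
- The arm moves only by the tool apply_moves, never from a script. Its argument "commands" is a list of rows, each a list of 4 numbers: the shift along the tool's x, y, z scaled (see below), then the turn about the tool's z scaled (see below). In form: [[tx, ty, tz, roll], ...]. A call has exactly 5 rows; each row shifts and turns the commanded pose from where the row before left it, along the tool's axes as they then stand; what a row does not reach is not made up. The controller multiplies each number of a shift by 20 mm and each number of a turn by 60 degrees. A row lasts 1/12 s, in which the tool goes at most 41.7 mm and 7.16 degrees, less where a joint would pass 70% of its speed; a pose out of reach is approached as far as the arm can. A call with a number of a shift or a turn outside -1 to 1 is refused whole. A call with a gripper value outside its range is refused whole. "claw" is the closure, from 0 (fully open) to 1 (shut), set as the call begins (left out, the last holds). The fingers move at their own pace and stop on an object; the grip force is fixed at half the most. Time passes only in rows, so rows that do not move let the fingers close, or fill a call up. It gives the time, the measured TCP pose, the force, the opening and the grip force at its end, in the units of the state.
- bot.get_obs(): the state, without advancing time (a new reading comes with each control period).
- bot.camera(name): name is "scene" or "side" or "wrist"; returns a dict with "image" (384x512x3 uint8, blue, green, red), "camera_matrix" (3x3 intrinsics, pixels), "R" (3x3) and "t" (3): a world point X has camera coordinates R X + t. Camera axes: x right, y down, z forward; pixel columns grow to the right and rows downward; lengths in m; the calibration is good to about 2 mm. A picture is of the moment at which its call begins. There is no depth.
- bot.job_done(): hands the job in; it is judged then, once.
The state is a dict: "clock": time; "joint_pos": joint angles; "joint_vel": joint speeds; "tau": joint torques, N m; "eef_pos": TCP position; "tool_rot": TCP orientation; "ft_force": force on the tool from outside, world axes, zero at the start; "ft_torque": the same for the moment, N m; "grip_width": finger opening in m; "grasp_force": force on a finger pad.
Only numpy, scipy, OpenCV 4.12 (cv2) and the standard library are available. Lean on these libraries where they do the work, as an engineer would, in place of code of your own. Each camera call takes 0.05 s, during which the arm holds its last target. There are 200 camera calls.

## Working session

There is one attempt and no reset: what is moved stays moved. The work goes in short steps, Python scripts to look and compute and a tool call to move; the robot and the scene stay as the last step left them, time stands still between calls to the robot, and variables do not carry over. Pictures are saved under pics/ and viewed, at most 10 in all, crops included, and the job is handed in when it is done.

Besides the shell and the picture viewer there is one more tool, called after "Request:" in YAML: its name, and indented under it one key for each argument. apply_moves: Moves the arm, as the interface text tells. Shifts and turns lie within -1 to 1; 1 stands for 20 mm of shift or 60 degrees of turn. Its arguments: {"type":"object","properties":{"commands":{"type":"array","items":{"type":"array","items":{"type":"number","minimum":-1,"maximum":1}}},"claw":{"type":"number"}},"required":["commands"]}

```bash
mkdir -p pics
python3 - <<'E'
from workcell import bot
import cv2,numpy as np
o=bot.get_obs();print({k:np.round(v,3) for k,v in o.items()})
for n in("scene","side","wrist"):
    c=bot.camera(n);np.savez(f"cam_{n}.npz",**{k:c[k] for k in c});cv2.imwrite(f"pics/{n}0.png",c["image"])
    print(n,np.round(c["camera_matrix"],1).tolist(),np.round(-c["R"].T@c["t"],3),np.round(c["R"][2],2))
a=cv2.imread("pics/scene0.png");b=cv2.imread("pics/side0.png")
cv2.imwrite("pics/s_scene.png",cv2.resize(a,(800,600),interpolation=cv2.INTER_CUBIC))
cv2.imwrite("pics/s_side.png",cv2.resize(b,(800,600),interpolation=cv2.INTER_CUBIC))
E
```

```text
{'clock': np.float64(0.0), 'joint_pos': array([ 1.311,  0.241,  0.004,  1.335, -0.   ,  1.571]), 'joint_vel': array([ 0.   , -0.001,  0.001,  0.002, -0.   ,  0.001]), 'tau': array([ 1.0000e-03, -3.7232e+01,  2.5241e+01,  1.7000e-02,  0.0000e+00,
       -0.0000e+00]), 'eef_pos': array([0.128, 0.483, 0.252]), 'tool_rot': array([ 0.13 ,  0.992, -0.001, -0.   ]), 'ft_force': array([ 0.203,  0.214, -0.039]), 'ft_torque': array([ 0.054, -0.003,  0.021]), 'grasp_force': np.float64(0.0), 'grip_width': np.float64(0.086)}
scene [[498.8, 0.0, 255.1], [0.0, 498.8, 189.4], [0.0, 0.0, 1.0]] [-0.828 -0.907  0.958] [ 0.71  0.56 -0.42]
side [[416.1, 0.0, 264.6], [0.0, 416.1, 189.9], [0.0, 0.0, 1.0]] [1.459 0.326 1.345] [-0.62 -0.11 -0.77]
wrist [[308.8, 0.0, 256.0], [0.0, 308.8, 185.9], [0.0, 0.0, 1.0]] [0.06  0.501 0.373] [ 0.27 -0.07 -0.96]
```

View pics/s_scene.png

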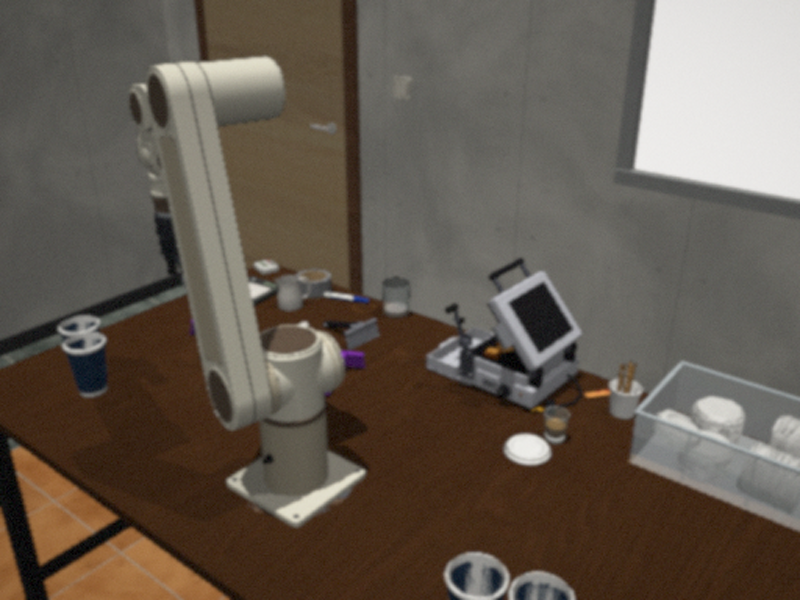

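View pics/s_side.png

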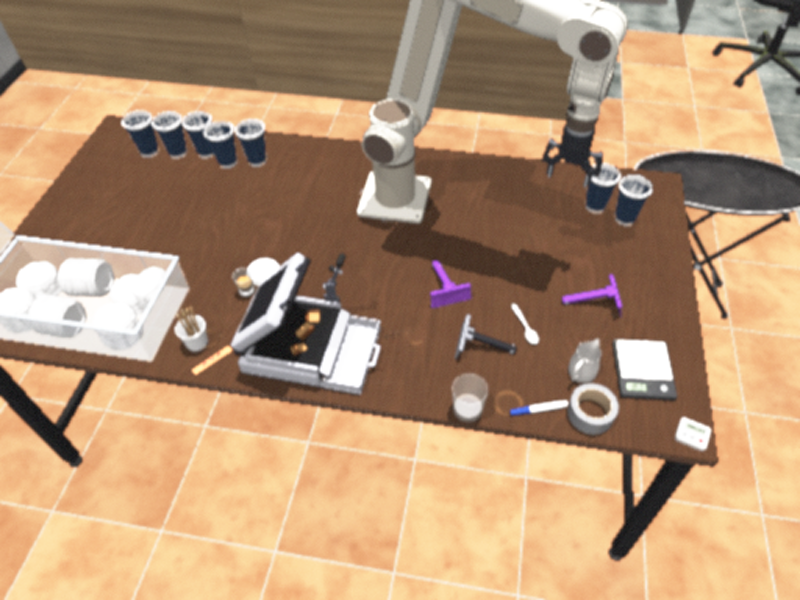

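The side view shows the press at (300,340), with the lid leaning open, three crusts on the plate at (313,317), (305,330) and (298,349), and the lock at (335,275). There are three T-shaped scrapers: purple at (450,288), purple at (600,294), and grey/black at (480,340). The one at (480,340) matches the description (grey blade, black handle); the purple ones are look-alikes. An enlarged crop will confirm this.

```bash
cat > h.py <<'E'
import numpy as np,cv2
from workcell import bot
def load(n): return dict(np.load(f"cam_{n}.npz"))
def ray(c,u,v):
    d=c["R"].T@np.linalg.solve(c["camera_matrix"],[u,v,1.]);return -c["R"].T@c["t"],d
def onz(c,u,v,z):
    o,d=ray(c,u,v);return o+d*(z-o[2])/d[2]
def proj(c,X):
    p=(c["R"]@np.atleast_2d(X).T).T+c["t"];q=(c["camera_matrix"]@p.T).T;return q[:,:2]/q[:,2:]
def crop(im,x,y,w,h,s): return cv2.resize(im[y:y+h,x:x+w],None,fx=s,fy=s,interpolation=cv2.INTER_CUBIC)
def snap(n,tag):
    c=bot.camera(n);np.savez(f"cam_{tag}.npz",**c);return c
E
python3 - <<'E'
from h import *
s=load("side")["image"];a=load("scene")["image"]
o=np.zeros((600,800,3),np.uint8)
o[:500,:500]=crop(s,150,155,100,100,5);o[:300,500:]=crop(s,285,195,60,60,5)
o[300:600,500:]=crop(a,285,165,100,100,3)
cv2.imwrite("pics/c1.png",o)
E
```

```text
(no output)
```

View pics/c1.png

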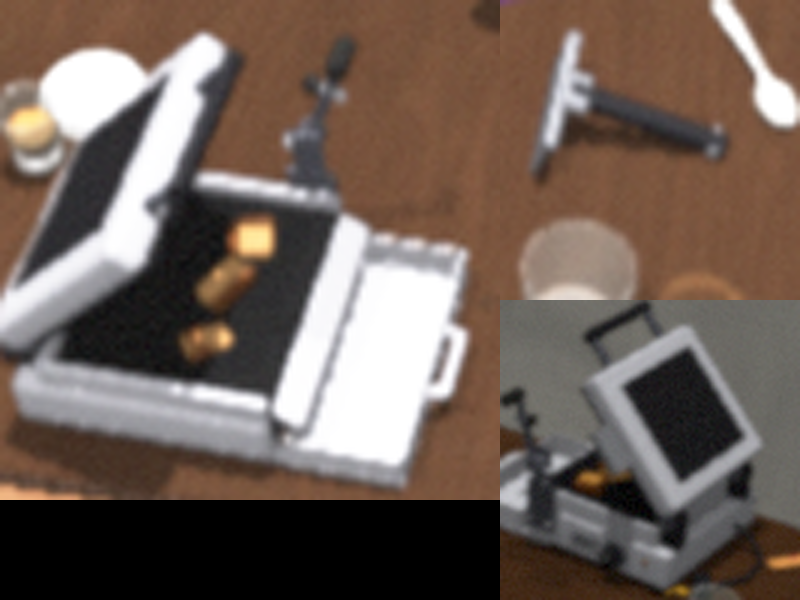

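The crop confirms the grey blade with the black handle, standing at (560,110) and clear of the glass. Next I'll fit the press pose, lid angle, lock angle, scraper and crusts.

```bash
cat > fit.py <<'E'
from h import *
from scipy.optimize import least_squares
S=load("side");A=load("scene")
f=lambda p,x0,y0,s:(x0+(p[0]+.5)/s-.5,y0+(p[1]+.5)/s-.5)
sd=lambda x,y:f((x,y),150,155,5)
sc=lambda x,y:f((x-500,y-300),285,165,3)
def P(q,X):
    c,s=np.cos(q[2]),np.sin(q[2]);X=np.array(X,float)
    return np.array([q[0]+c*X[0]-s*X[1],q[1]+s*X[0]+c*X[1],X[2]])
def lid(q,y,r=.226,h=.02): a=q[3];return P(q,[.1-r*np.cos(a)+h*np.sin(a)*-1*-1,y,.09+r*np.sin(a)+h*np.cos(a)])
def knob(q): a=.33-q[4];return P(q,[-.06-.086*np.sin(a),-.134,.124+.086*np.cos(a)])
obs=[("plateN",S,sd(338,208),lambda q:P(q,[-.087,-.093,.07])),("plateF",S,sd(274,408),lambda q:P(q,[-.087,.093,.07])),
("trayN",S,sd(467,250),lambda q:P(q,[-.182,-.098,.037])),("trayF",S,sd(405,484),lambda q:P(q,[-.182,.098,.037])),
("knobS",S,sd(342,60),knob),("knobA",A,sc(515,400),knob),
("h1S",S,sd(236,60),lambda q:lid(q,-.064)),("h2S",S,sd(155,207),lambda q:lid(q,.064)),
("h1A",A,sc(588,337),lambda q:lid(q,-.064)),("h2A",A,sc(648,308),lambda q:lid(q,.064))]
res=lambda q:np.concatenate([proj(c,g(q))[0]-uv for _,c,uv,g in obs])
if __name__=="__main__":
    r=least_squares(res,[.5,-.05,-1.5,.9,0],loss="soft_l1");q=r.x;print(np.round(q,3));np.save("q.npy",q)
    for o,e in zip(obs,res(q).reshape(-1,2)):print(o[0],np.round(e,1),np.round(o[3](q),3))
    def inpress(X):
        d=X[:2]-q[:2];c,s=np.cos(q[2]),np.sin(q[2]);return np.round([c*d[0]+s*d[1],-s*d[0]+c*d[1]],3)
    for n,p,z in(("corner",(255,240),.083),("heel",(226,285),.08),("bit",(206,342),.075)):
        X=onz(S,*sd(*p),z);print(n,X.round(3),inpress(X))
    s2=lambda x,y:f((x-500,y),285,195,5)
    for n,p,z in(("blade bot far",(537,178),0),("blade top near",(575,32),.043),("blade top far",(546,150),.043),("tail",(716,145),.012),("hand front",(590,95),.05)):print(n,onz(S,*s2(*p),z).round(3))
E
python3 fit.py
```

```text
[ 0.592 -0.127 -1.591  0.832 -0.019]
plateN [0.5 1.3] [ 0.5   -0.038  0.07 ]
plateF [-0.1  0.9] [ 0.686 -0.042  0.07 ]
trayN [-0.9  0.6] [0.497 0.057 0.037]
trayF [-0.6 -4.2] [0.693 0.053 0.037]
knobS [-0.3  0.1] [ 0.459 -0.035  0.205]
knobA [-0.3 -0.7] [ 0.459 -0.035  0.205]
h1S [-0.4 -0.2] [ 0.528 -0.088  0.271]
h2S [ 4.5 -1.6] [ 0.656 -0.091  0.271]
h1A [0.2 0.5] [ 0.528 -0.088  0.271]
h2A [-0.2 -0.7] [ 0.656 -0.091  0.271]
corner [ 0.545 -0.093  0.083] [-0.033 -0.047]
heel [ 0.588 -0.104  0.08 ] [-0.023 -0.004]
bit [ 0.638 -0.106  0.075] [-0.022  0.046]
blade bot far [0.557 0.265 0.   ]
blade top near [0.443 0.279 0.043]
blade top far [0.559 0.27  0.043]
tail [0.511 0.399 0.012]
hand front [0.508 0.298 0.05 ]
```

Request:
apply_moves:
  commands:
    - [-1,0,0,0]
    - [-1,0,0,0]
    - [-1,0,0,0]
    - [-1,0,0,0]
    - [-1,0,0,0]
  claw: 0

```text
clock: 0.57
eef_pos: [0.2258, 0.457, 0.2529]
tool_rot: [0.129, 0.992, -0.0, -0.0]
ft_force: [0.3, 0.3, -0.2]
grip_width: 0.0852
grasp_force: 0.0
```

Request:
apply_moves:
  commands:
    - [-1,0,0,0]
    - [-1,0,0,0]
    - [-1,0,0,0]
    - [-1,0,0,0]
    - [-1,0,0,0]

```text
clock: 0.98
eef_pos: [0.3225, 0.4313, 0.2529]
tool_rot: [0.13, 0.992, -0.0, -0.0]
ft_force: [0.3, -0.3, 0.8]
grip_width: 0.0854
grasp_force: 0.0
```

Request:
apply_moves:
  commands:
    - [-1,0,0,0]
    - [-1,0,0,0]
    - [-1,0,0,0]
    - [-1,0,0,0]
    - [-1,0,0,0]

```text
clock: 1.4
eef_pos: [0.4191, 0.4056, 0.2528]
tool_rot: [0.13, 0.992, -0.0, -0.0]
ft_force: [0.2, 0.1, 0.2]
grip_width: 0.0852
grasp_force: 0.0
```

Request:
apply_moves:
  commands:
    - [-1,0,0,0]
    - [-1,0,0,0]
    - [-1,0,0,0]
    - [-1,0,0,0]
    - [-0.6,0,0,0]

```text
clock: 1.82
eef_pos: [0.5089, 0.3816, 0.2524]
tool_rot: [0.13, 0.991, -0.0, -0.0]
ft_force: [-0.0, -0.2, -0.3]
grip_width: 0.0851
grasp_force: 0.0
```

Request:
apply_moves:
  commands:
    - [0,0,0,0.11]
    - [0,0,0,0.11]
    - [0,0,0,0.11]
    - [0,0,0,0.11]
    - [0,0,0,0.11]

```text
clock: 2.23
eef_pos: [0.5072, 0.3823, 0.2526]
tool_rot: [0.409, 0.913, -0.001, -0.0]
ft_force: [-0.1, -0.8, -0.3]
grip_width: 0.0853
grasp_force: 0.0
```

Request:
apply_moves:
  commands:
    - [0,0,0,0.11]
    - [0,0,0,0.11]
    - [0,0,0,0.11]
    - [0,0,0,0.11]
    - [0,0,0,0.11]

```text
clock: 2.65
eef_pos: [0.5071, 0.3824, 0.2527]
tool_rot: [0.651, 0.759, -0.001, -0.0]
ft_force: [-0.1, -0.4, 0.2]
grip_width: 0.0854
grasp_force: 0.0
```

Request:
apply_moves:
  commands:
    - [0,0,0,0.11]
    - [0,0,0,0.11]
    - [0,0,0,0]
    - [0,0,0,0]
    - [0,0,0,0]

```text
clock: 3.07
eef_pos: [0.5072, 0.3825, 0.253]
tool_rot: [0.731, 0.682, -0.0, -0.0]
ft_force: [0.0, -0.6, -0.0]
grip_width: 0.0855
grasp_force: 0.0
```

Run:
```python
from h import *
c=snap("wrist","w1");o=bot.get_obs();print(o["clock"],o["eef_pos"].round(4),o["tool_rot"].round(3),o["joint_pos"].round(2))
cv2.imwrite("pics/w1.png",crop(c["image"],0,0,512,384,1.56))
```

```text
3.1167 [0.5072 0.3825 0.2531] [ 0.731  0.682 -0.    -0.   ] [ 0.65  0.52  0.42  1.47 -0.    2.29]
```

View pics/w1.png

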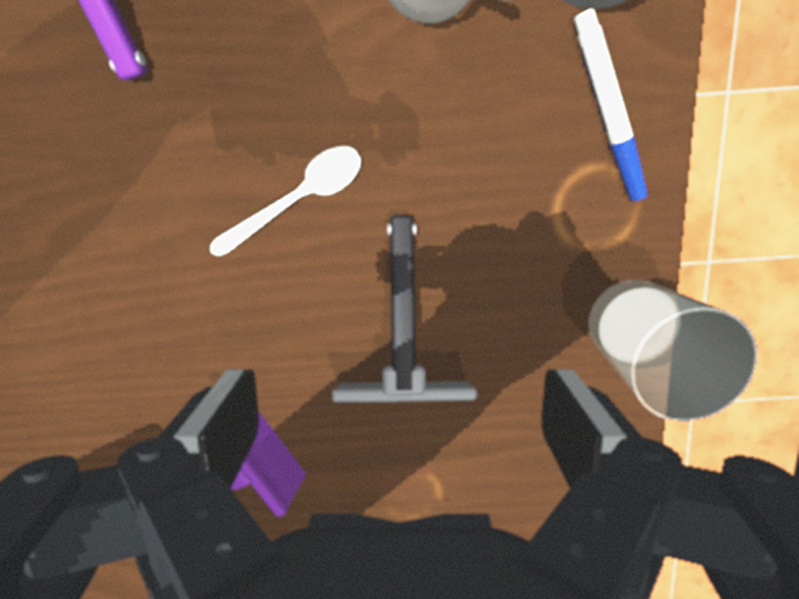

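The wrist view shows the grey scraper squarely under the gripper: blade from (333,394) to (476,394) and tail end at (402,218). The purple look-alike at (265,470) is off to the left.

Run:
```python
from h import *
from scipy.spatial.transform import Rotation as R
c=load("w1");k=lambda x,y:((x+.5)/1.56-.5,(y+.5)/1.56-.5)
o=bot.get_obs();T=R.from_quat(o["tool_rot"])
for n,p,z in(("bladeL",(333,391),.043),("bladeR",(476,391),.043),("tail",(402,216),.014),("hand mid",(403,300),.03),("purpL",(237,487),.043),("purpR",(303,473),.043),("purpbot",(285,512),0)):
    X=onz(c,*k(*p),z);print(n,X.round(4),T.inv().apply(X-o["eef_pos"]).round(4))
```

```text
bladeL [0.4497 0.2815 0.043 ] [-0.1046 -0.0503  0.2101]
bladeR [0.5581 0.274  0.043 ] [-0.1046  0.0584  0.2101]
tail [0.5108 0.4064 0.014 ] [0.0242 0.002  0.2391]
hand mid [0.5074 0.3461 0.03  ] [-0.0362  0.0028  0.2231]
purpL [0.3628 0.2011 0.043 ] [-0.1909 -0.1314  0.2102]
purpR [0.4178 0.2106 0.043 ] [-0.1776 -0.0772  0.2101]
purpbot [0.3835 0.1379 0.    ] [-0.2525 -0.1064  0.2532]
```

Request:
apply_moves:
  commands:
    - [-0.4,0.15,1,0]
    - [0,0,1,0]
    - [0,0,1,0]
    - [0,0,1,0]
    - [0,0,1,0]

```text
clock: 3.53
eef_pos: [0.5097, 0.3742, 0.1525]
tool_rot: [0.731, 0.682, 0.0, 0.0]
ft_force: [-0.4, 0.1, -0.3]
grip_width: 0.0855
grasp_force: 0.0
```

Request:
apply_moves:
  commands:
    - [0,0,1,0]
    - [0,0,1,0]
    - [0,0,1,0]
    - [0,0,1,0]
    - [0,0,0.8,0]

```text
clock: 3.95
eef_pos: [0.5092, 0.3739, 0.0556]
tool_rot: [0.731, 0.682, -0.001, -0.0]
ft_force: [0.3, -0.5, 0.1]
grip_width: 0.0854
grasp_force: 0.0
```

Request:
apply_moves:
  commands:
    - [0,0,0.8,0]
    - [0,0,0.5,0]
    - [0,0,0.25,0]
    - [0,0,0,0]
    - [0,0,0,0]

```text
clock: 4.37
eef_pos: [0.51, 0.3746, 0.0267]
tool_rot: [0.732, 0.682, 0.0, 0.0]
ft_force: [0.8, -0.3, 0.1]
grip_width: 0.0854
grasp_force: 0.0
```

Request:
apply_moves:
  commands:
    - [0,0,0.08,0]
    - [0,0,0,0]
    - [0,0,0,0]
    - [0,0,0,0]
    - [0,0,0,0]
  claw: 1

```text
clock: 4.78
eef_pos: [0.5099, 0.3745, 0.0252]
tool_rot: [0.732, 0.681, 0.0, 0.0]
ft_force: [-0.1, -0.7, 0.5]
grip_width: 0.0256
grasp_force: 0.0
```

Request:
apply_moves:
  commands:
    - [0,0,0,0]
    - [0,0,0,0]
    - [0,0,0,0]
    - [0,0,0,0]
    - [0,0,0,0]

```text
clock: 5.2
eef_pos: [0.51, 0.3745, 0.0252]
tool_rot: [0.732, 0.681, 0.0, 0.0]
ft_force: [-0.4, -1.4, 3.1]
grip_width: 0.0166
grasp_force: 60.5
```

Request:
apply_moves:
  commands:
    - [0,0,-0.5,0]
    - [0,0,-1,0]
    - [0,0,-1,0]
    - [0,0,-1,0]
    - [0,0,-1,0]

```text
clock: 5.62
eef_pos: [0.5091, 0.374, 0.1153]
tool_rot: [0.732, 0.681, -0.001, -0.0]
ft_force: [0.6, 0.7, -0.8]
grip_width: 0.0167
grasp_force: 59.8
```

Request:
apply_moves:
  commands:
    - [-0.5,0.3,-1,-0.01]
    - [-1,0.4,-1,-0.01]
    - [-1,0.4,-1,-0.01]
    - [-1,0.4,-1,-0.01]
    - [-1,0.4,-1,-0.01]

```text
clock: 6.03
eef_pos: [0.5429, 0.2816, 0.2155]
tool_rot: [0.713, 0.701, -0.001, -0.0]
ft_force: [1.3, -0.0, -1.2]
grip_width: 0.0171
grasp_force: 59.8
```

Request:
apply_moves:
  commands:
    - [-1,0.4,-1,0]
    - [-1,0.4,-1,0]
    - [-1,0.4,0,0]
    - [-1,0.4,0,0]
    - [-1,0.4,0,0]

```text
clock: 6.45
eef_pos: [0.5814, 0.1808, 0.2553]
tool_rot: [0.714, 0.7, 0.0, -0.0]
ft_force: [-0.5, 0.3, -1.3]
grip_width: 0.0168
grasp_force: 59.9
```

Request:
apply_moves:
  commands:
    - [-0.9,0.4,0,0]
    - [-0.5,0.3,0,0]
    - [0,0,0,0]
    - [0,0,0,0]
    - [0,0,0,0]

```text
clock: 6.87
eef_pos: [0.5944, 0.1545, 0.2545]
tool_rot: [0.714, 0.701, -0.0, -0.001]
ft_force: [0.7, -0.7, -1.4]
grip_width: 0.0166
grasp_force: 59.8
```

Run:
```python
from h import *
c=snap("wrist","w2");o=bot.get_obs();print(o["clock"],o["eef_pos"].round(4),o["tool_rot"].round(4),o["joint_pos"].round(2),o["ft_force"].round(1),o["grasp_force"])
cv2.imwrite("pics/w2.png",crop(c["image"],0,0,512,384,1.56))
```

```text
6.9167 [0.5944 0.1547 0.2546] [ 7.133e-01  7.009e-01 -1.000e-04 -4.000e-04] [0.25 0.47 0.35 1.44 0.   1.84] [-0.  -0.1 -0.6] 59.79407250881195
```

View pics/w2.png

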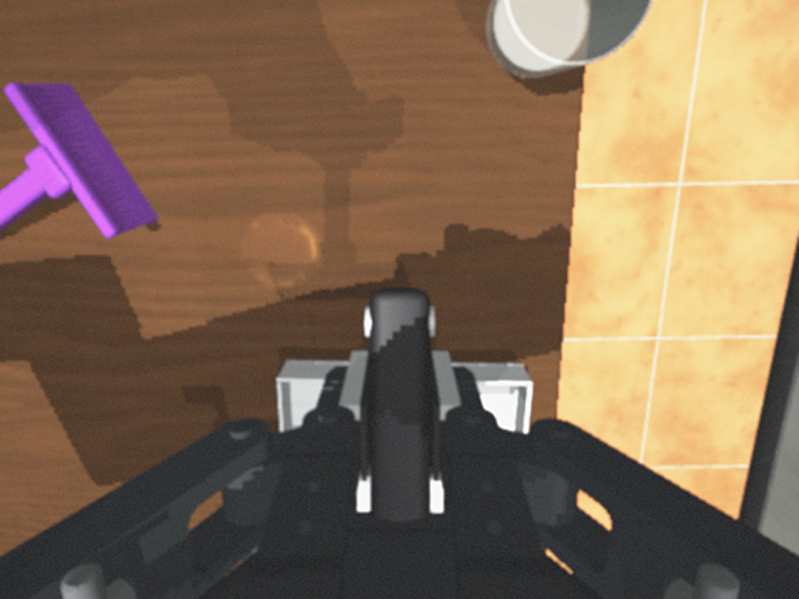

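The wrist view shows the scraper gripped squarely and the tray's front wall, with its top edge from (277,381) to (532,383).

Run:
```python
from h import *
from fit import P
q=np.load("q.npy");c=load("w2");k=lambda x,y:((x+.5)/1.56-.5,(y+.5)/1.56-.5)
print("pred",P(q,[-.182,-.098,.037]).round(4),P(q,[-.182,.098,.037]).round(4))
for p,z in(((277,381),.037),((532,383),.037),((283,361),.003),((525,361),.003)):print(p,z,onz(c,*k(*p),z).round(4))
print(proj(c,[P(q,[-.182,-.098,.037]),P(q,[-.182,.098,.037])])*1.56)
n=np.array([.7133,.7009]);print("tool y ang",np.degrees(2*np.arctan2(n[1],n[0]))-90,"press yaw+90",np.degrees(q[2])+90)
```

```text
pred [0.4972 0.0572 0.037 ] [0.6932 0.0533 0.037 ]
(277, 381) 0.037 [0.4981 0.0563 0.037 ]
(532, 383) 0.037 [0.695  0.0511 0.037 ]
(283, 361) 0.003 [0.4949 0.0577 0.003 ]
(525, 361) 0.003 [0.6979 0.054  0.003 ]
[[275.50654395 379.76403743]
 [529.46797898 380.22299503]]
tool y ang -1.004736896527774 press yaw+90 -1.144064723972349
```

Run:
```python
from h import *
from fit import sd,S
q=np.load("q.npy");c,s=np.cos(q[2]),np.sin(q[2])
for n,p in(("corner rear",(227,240)),("heel rear top",(200,282)),("heel rear",(197,298)),("heel far",(215,309)),("heel front",(258,262)),("bit rear",(181,350)),("bit rear2",(188,332)),("bit far",(208,358)),("bit front",(236,340)),("corner near",(245,215)),("corner front",(277,255))):
  for z in(.07,.085):
    X=onz(S,*sd(*p),z);d=X[:2]-q[:2];print(n,z,np.round([c*d[0]+s*d[1],-s*d[0]+c*d[1]],3))
v=snap("side","s2");p=v["image"];cv2.imwrite("pics/s2.png",np.hstack([crop(p,180,165,66,75,6),crop(p,150,60,220,250,1.8)]))
```

```text
corner rear 0.07 [-0.007 -0.053]
corner rear 0.085 [-0.013 -0.042]
heel rear top 0.07 [ 0.001 -0.01 ]
heel rear top 0.085 [-0.004  0.   ]
heel rear 0.07 [-0.001  0.005]
heel rear 0.085 [-0.007  0.015]
heel far 0.07 [-0.018  0.012]
heel far 0.085 [-0.023  0.022]
heel front 0.07 [-0.037 -0.036]
heel front 0.085 [-0.042 -0.026]
bit rear 0.07 [-0.004  0.053]
bit rear 0.085 [-0.009  0.062]
bit rear2 0.07 [-0.004  0.036]
bit rear2 0.085 [-0.01   0.046]
bit far 0.07 [-0.026  0.056]
bit far 0.085 [-0.031  0.066]
bit front 0.07 [-0.042  0.037]
bit front 0.085 [-0.047  0.046]
corner near 0.07 [-0.014 -0.079]
corner near 0.085 [-0.019 -0.068]
corner front 0.07 [-0.049 -0.046]
corner front 0.085 [-0.054 -0.035]
```

View pics/s2.png

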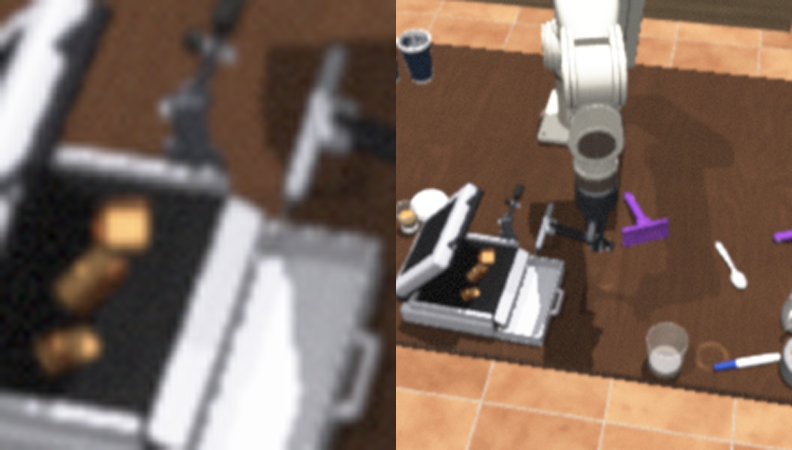

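The view shows the wrist clear of the lid. The crusts' rear edges are at press x ≤ 0, and together they are wider than the blade, so I'll rake in two passes.

Request:
apply_moves:
  commands:
    - [-0.5,-0.2,0.9,0]
    - [-0.5,-0.2,0.9,0]
    - [-0.5,-0.2,0.9,0]
    - [-0.5,-0.2,0.9,0]
    - [-0.5,-0.2,0.9,0]

```text
clock: 7.38
eef_pos: [0.5734, 0.1048, 0.1641]
tool_rot: [0.713, 0.701, 0.0, -0.0]
ft_force: [-0.1, -0.8, -0.9]
grip_width: 0.0169
grasp_force: 59.8
```

Request:
apply_moves:
  commands:
    - [-0.5,-0.2,0.9,0]
    - [-0.5,-0.1,0.9,0]
    - [-0.7,0,0,0]
    - [-0.8,0,0,0]
    - [-0.8,0,0,0]

```text
clock: 7.8
eef_pos: [0.5668, 0.0381, 0.1293]
tool_rot: [0.713, 0.701, 0.0, 0.0]
ft_force: [0.3, 0.1, -1.2]
grip_width: 0.0166
grasp_force: 59.7
```

Request:
apply_moves:
  commands:
    - [-0.8,0,0,0]
    - [-0.8,0,0,0]
    - [-0.7,0,0,0]
    - [-0.5,0,0,0]
    - [-0.2,0,0,0]

```text
clock: 8.22
eef_pos: [0.5659, -0.0232, 0.1294]
tool_rot: [0.714, 0.7, 0.0, 0.0]
ft_force: [0.1, 0.7, -1.5]
grip_width: 0.0167
grasp_force: 59.7
```

Request:
apply_moves:
  commands:
    - [-0.3,0,0,0]
    - [0,0,0.5,0]
    - [0,0,0.5,0]
    - [0,0,0.4,0]
    - [0,0,0.15,0]

```text
clock: 8.63
eef_pos: [0.5639, -0.0272, 0.0951]
tool_rot: [0.713, 0.701, -0.001, -0.002]
ft_force: [-0.7, 0.8, -1.0]
grip_width: 0.0168
grasp_force: 60.0
```

Request:
apply_moves:
  commands:
    - [0,0,0,0]
    - [0,0,0.05,0]
    - [0,0,0,0]
    - [0,0,0,0]
    - [0,0,0,0]

```text
clock: 9.05
eef_pos: [0.5658, -0.0279, 0.0971]
tool_rot: [0.714, 0.7, 0.0, 0.0]
ft_force: [1.0, 0.3, -1.3]
grip_width: 0.0164
grasp_force: 59.8
```

Run:
```python
from h import *
v=snap("side","s3");p=v["image"];o=bot.get_obs();print(o["eef_pos"].round(4),o["ft_force"].round(2))
cv2.imwrite("pics/s3.png",np.hstack([crop(p,165,160,80,75,6)]))
```

```text
[ 0.5657 -0.0279  0.0971] [ 0.04  0.31 -0.73]
```

View pics/s3.png

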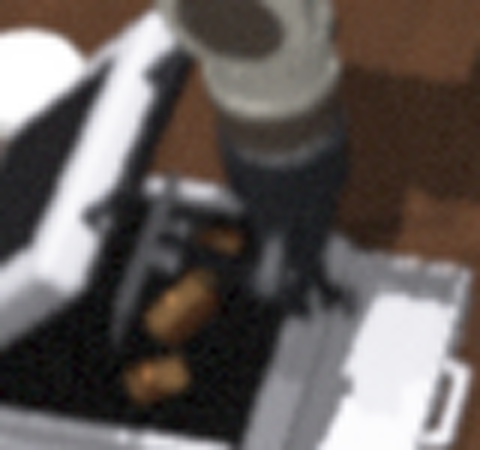

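The blade is down behind the corner and the heel, from (165,200) to (120,345), and clear of the lid. Next I lower it to light contact.

Request:
apply_moves:
  commands:
    - [0,0,0.05,0]
    - [0,0,0,0]
    - [0,0,0.05,0]
    - [0,0,0,0]
    - [0,0,0,0]

```text
clock: 9.52
eef_pos: [0.5656, -0.0279, 0.0949]
tool_rot: [0.714, 0.7, 0.0, 0.0]
ft_force: [0.9, 0.7, 0.0]
grip_width: 0.0166
grasp_force: 60.0
```

Request:
apply_moves:
  commands:
    - [0,0,0.05,0]
    - [0,0,0,0]
    - [0,0,0,0]
    - [0,0,0,0]
    - [0,0,0,0]

```text
clock: 9.93
eef_pos: [0.5657, -0.0278, 0.094]
tool_rot: [0.714, 0.7, 0.0, 0.0]
ft_force: [0.5, 1.8, 2.1]
grip_width: 0.0165
grasp_force: 60.4
```

Request:
apply_moves:
  commands:
    - [0.1,0,0.02,0]
    - [0.3,0,0,0]
    - [0.4,0,0,0]
    - [0.4,0,0,0]
    - [0.4,0,0,0]

```text
clock: 10.35
eef_pos: [0.5662, 0.0045, 0.0935]
tool_rot: [0.714, 0.7, -0.0, 0.001]
ft_force: [-0.3, -3.2, 4.2]
grip_width: 0.0167
grasp_force: 60.5
```

Request:
apply_moves:
  commands:
    - [0.4,0,0,0]
    - [0.4,0,0,0]
    - [0.4,0,0,0]
    - [0.4,0,0,0]
    - [0.4,0,0,0]

```text
clock: 10.77
eef_pos: [0.5668, 0.0449, 0.0934]
tool_rot: [0.714, 0.7, -0.0, 0.0]
ft_force: [-0.1, -2.9, 3.9]
grip_width: 0.017
grasp_force: 60.6
```

Request:
apply_moves:
  commands:
    - [0.4,0,0,0]
    - [0.4,0,0,0]
    - [0.4,0,0,0]
    - [0.3,0,0.05,0]
    - [0.3,0,0.1,0]

```text
clock: 11.18
eef_pos: [0.5671, 0.082, 0.0899]
tool_rot: [0.714, 0.701, 0.001, -0.002]
ft_force: [-0.1, 1.2, -2.1]
grip_width: 0.0166
grasp_force: 59.8
```

Request:
apply_moves:
  commands:
    - [0.3,0,0.1,0]
    - [0.3,0,0.1,0]
    - [0.2,0,0.05,0]
    - [0,0,0,0]
    - [0,0,0,0]

```text
clock: 11.6
eef_pos: [0.5675, 0.0964, 0.0848]
tool_rot: [0.714, 0.701, -0.0, -0.0]
ft_force: [0.4, -0.7, -2.9]
grip_width: 0.0167
grasp_force: 59.8
```

Run:
```python
from h import *
v=snap("side","s4");p=v["image"];o=bot.get_obs();print(o["eef_pos"].round(4),o["ft_force"].round(2))
cv2.imwrite("pics/s4.png",np.hstack([crop(p,165,165,100,90,6)]))
```

```text
[0.5677 0.0961 0.085 ] [-0.52  0.41 -1.07]
```

View pics/s4.png

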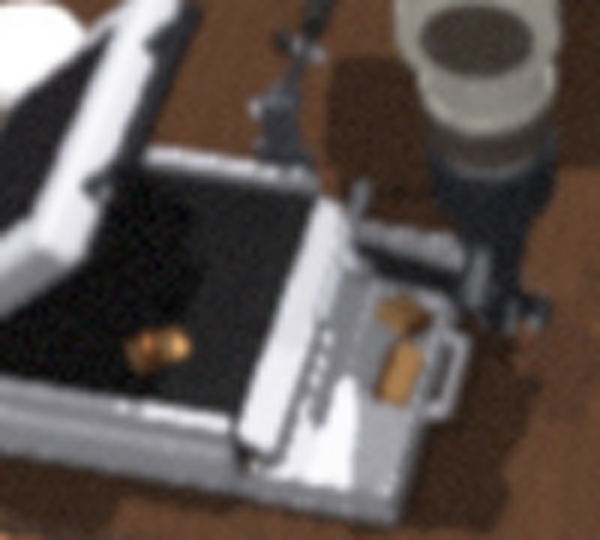

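Two crusts are in the tray, at (400,315) and (400,370); the flake is still on the plate at (158,348). I'll lift, shift sideways and rake it.

Request:
apply_moves:
  commands:
    - [0,0,-1,0]
    - [0,0.6,-0.8,0]
    - [0,0.8,0,0]
    - [0,0.8,0,0]
    - [-0.5,0.8,0,0]

```text
clock: 12.07
eef_pos: [0.6287, 0.086, 0.1222]
tool_rot: [0.713, 0.701, 0.001, 0.0]
ft_force: [-0.1, -0.2, -1.4]
grip_width: 0.0167
grasp_force: 59.8
```

Request:
apply_moves:
  commands:
    - [-0.8,0,0,0]
    - [-0.9,0,0,0]
    - [-0.9,0,0,0]
    - [-0.9,0,0,0]
    - [-0.8,0,0,0]

```text
clock: 12.48
eef_pos: [0.6258, -0.0026, 0.1213]
tool_rot: [0.714, 0.7, -0.0, -0.0]
ft_force: [0.6, 0.4, -1.6]
grip_width: 0.0166
grasp_force: 59.8
```

Request:
apply_moves:
  commands:
    - [-0.7,0,0,0]
    - [-0.4,0,0,0]
    - [-0.2,0,0,0]
    - [0,0,0.4,0]
    - [0,0,0.4,0]

```text
clock: 12.9
eef_pos: [0.626, -0.0267, 0.1053]
tool_rot: [0.714, 0.7, 0.001, 0.0]
ft_force: [0.4, -0.5, -1.7]
grip_width: 0.0167
grasp_force: 59.8
```

Request:
apply_moves:
  commands:
    - [0,0,0.2,0]
    - [0,0,0.1,0]
    - [0,0,0,0]
    - [0,0,0,0]
    - [0,0,0,0]

```text
clock: 13.32
eef_pos: [0.6257, -0.0266, 0.0995]
tool_rot: [0.714, 0.701, 0.0, 0.0]
ft_force: [-0.5, 0.5, -1.5]
grip_width: 0.0165
grasp_force: 59.8
```

Request:
apply_moves:
  commands:
    - [0,0,0.1,0]
    - [0,0,0.1,0]
    - [0,0,0.05,0]
    - [0,0,0.03,0]
    - [0,0,0,0]

```text
clock: 13.73
eef_pos: [0.6259, -0.0269, 0.0943]
tool_rot: [0.714, 0.7, 0.0, 0.0]
ft_force: [-0.0, 1.5, 1.8]
grip_width: 0.0168
grasp_force: 60.3
```

Request:
apply_moves:
  commands:
    - [0,0,0.03,0]
    - [0,0,0,0]
    - [0,0,0,0]
    - [0,0,0,0]
    - [0,0,0,0]

```text
clock: 14.15
eef_pos: [0.6258, -0.0268, 0.0936]
tool_rot: [0.714, 0.7, 0.0, 0.0]
ft_force: [0.2, 3.7, 4.5]
grip_width: 0.0166
grasp_force: 60.6
```

Request:
apply_moves:
  commands:
    - [0.2,0,0,0]
    - [0.4,0,0,0]
    - [0.4,0,0,0]
    - [0.4,0,0,0]
    - [0.4,0,0,0]

```text
clock: 14.57
eef_pos: [0.6262, 0.0093, 0.0932]
tool_rot: [0.714, 0.7, -0.0, 0.0]
ft_force: [0.7, -3.7, 4.0]
grip_width: 0.0169
grasp_force: 60.6
```

Request:
apply_moves:
  commands:
    - [0.4,0,0,0]
    - [0.4,0,0,0]
    - [0.4,0,0,0]
    - [0.4,0,0,0]
    - [0.4,0,0,0]

```text
clock: 14.98
eef_pos: [0.6269, 0.0498, 0.0931]
tool_rot: [0.714, 0.7, -0.0, 0.0]
ft_force: [1.4, -3.8, 4.3]
grip_width: 0.0164
grasp_force: 60.7
```

Request:
apply_moves:
  commands:
    - [0.4,0,0,0]
    - [0.3,0,0,0]
    - [0.2,0,0.1,0]
    - [0.2,0,0.1,0]
    - [0.2,0,0.1,0]

```text
clock: 15.4
eef_pos: [0.6271, 0.0763, 0.0867]
tool_rot: [0.714, 0.701, 0.001, -0.001]
ft_force: [1.1, 1.2, -1.4]
grip_width: 0.0167
grasp_force: 59.8
```

Request:
apply_moves:
  commands:
    - [0.2,0,0.1,0]
    - [0.2,0,0.1,0]
    - [0.2,0,0.1,0]
    - [0.2,0,0.1,0]
    - [0,0,0,0]

```text
clock: 15.82
eef_pos: [0.627, 0.0921, 0.0779]
tool_rot: [0.713, 0.701, -0.0, -0.001]
ft_force: [0.2, -0.2, -1.1]
grip_width: 0.0165
grasp_force: 59.8
```

Run:
```python
from h import *
v=snap("side","s5");p=v["image"];o=bot.get_obs();print(o["eef_pos"].round(4),o["ft_force"].round(2))
cv2.imwrite("pics/s5.png",np.hstack([crop(p,165,165,100,90,6)]))
hsv=cv2.cvtColor(p,cv2.COLOR_BGR2HSV);m=cv2.inRange(hsv,(5,120,90),(25,255,255))
m[:, :165]=0;m[:,250:]=0;m[:165]=0;m[250:]=0
n,_,st,ce=cv2.connectedComponentsWithStats(m)
for s,c in zip(st[1:],ce[1:]):
    if s[4]>5:print(s,c.round(1))
```

```text
[0.6272 0.0916 0.0783] [ 0.44 -0.57 -1.43]
[177 165   6   3  10] [179.3 165.5]
[192 165  22  25 307] [202.1 176.7]
[216 170   9  18  70] [219.7 177.8]
[229 215   6   5  20] [231.8 216.8]
[228 227   5   4  13] [230.2 228.8]
[222 239   7   3  18] [225.1 239.8]
```

View pics/s5.png

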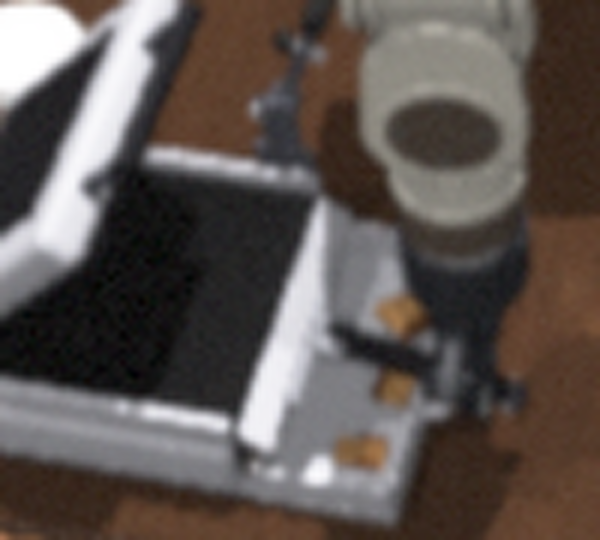

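All three crusts are in the tray, at (400,315), (395,388) and (362,450), and the plate is bare. Next I return the scraper to its old place on the table.

Request:
apply_moves:
  commands:
    - [0,0,-0.8,0]
    - [0,0,-1,0]
    - [0.2,-0.4,-1,0]
    - [0.5,-0.6,-1,0]
    - [0.8,-0.6,-1,0]

```text
clock: 16.28
eef_pos: [0.5961, 0.1204, 0.1759]
tool_rot: [0.715, 0.699, -0.0, 0.0]
ft_force: [1.2, 1.5, -1.7]
grip_width: 0.0166
grasp_force: 59.8
```

Request:
apply_moves:
  commands:
    - [1,-0.6,-0.2,0]
    - [1,-0.6,0,0]
    - [1,-0.6,0,0]
    - [1,-0.6,0,0]
    - [1,-0.6,0,0]

```text
clock: 16.7
eef_pos: [0.5377, 0.2234, 0.1795]
tool_rot: [0.714, 0.7, 0.0, 0.0]
ft_force: [0.2, -0.1, -0.7]
grip_width: 0.0167
grasp_force: 59.9
```

Request:
apply_moves:
  commands:
    - [1,-0.6,0,0]
    - [1,-0.6,0,0]
    - [1,-0.4,0,0]
    - [1,0,0,0]
    - [1,0,0,0.01]

```text
clock: 17.12
eef_pos: [0.5076, 0.3242, 0.1796]
tool_rot: [0.717, 0.697, 0.0, -0.0]
ft_force: [0.4, -0.2, -1.0]
grip_width: 0.0169
grasp_force: 59.8
```

Request:
apply_moves:
  commands:
    - [1,0,0,0.01]
    - [0.9,0,0.3,0.01]
    - [0.6,0,0.8,0.01]
    - [0,0,1,0.01]
    - [0,0,1,0]

```text
clock: 17.53
eef_pos: [0.5104, 0.3745, 0.117]
tool_rot: [0.732, 0.682, 0.001, 0.0]
ft_force: [1.3, -0.2, -1.3]
grip_width: 0.0167
grasp_force: 59.8
```

Request:
apply_moves:
  commands:
    - [0,0,1,0]
    - [0,0,1,0]
    - [0,0,0.8,0]
    - [0,0,0.3,0]
    - [0,0,0,0]

```text
clock: 17.95
eef_pos: [0.5089, 0.3722, 0.0531]
tool_rot: [0.732, 0.681, -0.002, -0.0]
ft_force: [0.4, 0.5, -1.1]
grip_width: 0.0165
grasp_force: 59.8
```

Request:
apply_moves:
  commands:
    - [0,0,0.6,0]
    - [0,0,0.4,0]
    - [0,0,0.3,0]
    - [0,0,0.1,0]
    - [0,0,0,0]

```text
clock: 18.37
eef_pos: [0.5098, 0.373, 0.0267]
tool_rot: [0.732, 0.681, -0.0, -0.0]
ft_force: [0.1, -0.6, -1.0]
grip_width: 0.0167
grasp_force: 60.0
```

Request:
apply_moves:
  commands:
    - [0,0,0,0]
    - [0,0,0,0]
    - [0,0,0,0]
    - [0,0,0,0]
    - [0,0,0,0]

```text
clock: 18.78
eef_pos: [0.5102, 0.3733, 0.0274]
tool_rot: [0.732, 0.681, 0.0, 0.0]
ft_force: [0.8, -1.0, -0.7]
grip_width: 0.0165
grasp_force: 60.0
```

Request:
apply_moves:
  commands:
    - [0,0,0.08,0]
    - [0,0,0.05,0]
    - [0,0,0,0]
    - [0,0,0,0]
    - [0,0,0,0]

```text
clock: 19.2
eef_pos: [0.5104, 0.3734, 0.0257]
tool_rot: [0.732, 0.681, 0.001, 0.0]
ft_force: [-1.3, -1.6, 5.5]
grip_width: 0.0168
grasp_force: 60.8
```

Request:
apply_moves:
  commands:
    - [0,0,0,0]
    - [0,0,0,0]
    - [0,0,0,0]
    - [0,0,0,0]
    - [0,0,0,0]
  claw: 0.4

```text
clock: 19.62
eef_pos: [0.5099, 0.3731, 0.0242]
tool_rot: [0.732, 0.681, -0.0, 0.0]
ft_force: [0.7, -0.4, -0.2]
grip_width: 0.0511
grasp_force: 0.0
```

Request:
apply_moves:
  commands:
    - [0,0,-0.2,0]
    - [0,0,-0.5,0]
    - [0,0,-1,0]
    - [0,0,-1,0]
    - [0,0,-1,0]

```text
clock: 20.03
eef_pos: [0.51, 0.3732, 0.1]
tool_rot: [0.732, 0.681, 0.0, 0.0]
ft_force: [0.1, 0.2, -0.7]
grip_width: 0.0511
grasp_force: 0.0
```

Request:
apply_moves:
  commands:
    - [0,0,-1,-0.01]
    - [0,0,-1,-0.01]
    - [0,0,-1,-0.01]
    - [0,0,-1,-0.01]
    - [0,0,-1,-0.01]
  claw: 1

```text
clock: 20.45
eef_pos: [0.51, 0.3732, 0.2007]
tool_rot: [0.714, 0.701, 0.001, 0.0]
ft_force: [0.0, 0.1, -0.6]
grip_width: -0.0003
grasp_force: 0.0
```

Request:
apply_moves:
  commands:
    - [-0.5,0,-1,0]
    - [-1,0.2,-1,0]
    - [-1,0.2,-1,0]
    - [-1,0.2,-1,0]
    - [-1,0.2,-1,0]

```text
clock: 20.87
eef_pos: [0.5241, 0.2821, 0.3007]
tool_rot: [0.714, 0.701, 0.001, 0.0]
ft_force: [0.9, 0.4, 0.7]
grip_width: -0.0
grasp_force: 0.0
```

Request:
apply_moves:
  commands:
    - [-1,0.2,-1,0]
    - [-1,0.2,-0.6,0]
    - [-1,0.2,0,0]
    - [-1,0.2,0,0]
    - [-1,0.2,0,0]

```text
clock: 21.28
eef_pos: [0.5425, 0.1816, 0.3322]
tool_rot: [0.714, 0.7, 0.001, 0.001]
ft_force: [0.3, -0.6, -0.6]
grip_width: -0.0001
grasp_force: 0.0
```

Request:
apply_moves:
  commands:
    - [-1,0.2,0,0]
    - [-1,0.2,0,0]
    - [-1,0.2,0,0]
    - [-1,0.2,0,0]
    - [-1,0.2,0,0]

```text
clock: 21.7
eef_pos: [0.5604, 0.0812, 0.3317]
tool_rot: [0.714, 0.7, 0.001, 0.0]
ft_force: [0.3, 0.5, 0.1]
grip_width: 0.0001
grasp_force: 0.0
```

Request:
apply_moves:
  commands:
    - [-1,0.2,0,0]
    - [-1,0.2,0,0]
    - [-1,0.2,0,0]
    - [-1,0.2,0,0]
    - [-1,0.2,0,0]

```text
clock: 22.12
eef_pos: [0.5785, -0.0192, 0.3317]
tool_rot: [0.714, 0.7, 0.0, 0.0]
ft_force: [-0.6, -0.1, 0.2]
grip_width: 0.0002
grasp_force: 0.0
```

Request:
apply_moves:
  commands:
    - [-1,0.2,0,0]
    - [-0.9,0.2,0,0]
    - [-0.7,0.2,0,0]
    - [-0.4,0,0,0]
    - [0,0,0,0]

```text
clock: 22.53
eef_pos: [0.5894, -0.0799, 0.3308]
tool_rot: [0.715, 0.7, -0.0, 0.0]
ft_force: [-1.0, -0.0, 0.2]
grip_width: 0.0002
grasp_force: 0.0
```

Run:
```python
from h import *
v=snap("side","s6");w=snap("scene","a6");o=bot.get_obs();print(o["clock"],o["eef_pos"].round(4),o["ft_force"].round(2),o["joint_pos"].round(2))
out=np.zeros((600,800,3),np.uint8)
a=crop(v["image"],140,110,110,110,4);b=crop(w["image"],270,110,120,150,3)
out[:440,:440]=a;out[:450,440:800]=b
out[440:600,:440]=crop(v["image"],270,200,110,40,4)
cv2.imwrite("pics/s6.png",out)
```

```text
22.6333 [ 0.5893 -0.0781  0.3307] [ 0.09 -0.54  0.42] [-0.13  0.43  0.47  1.61  0.    1.46]
```

View pics/s6.png

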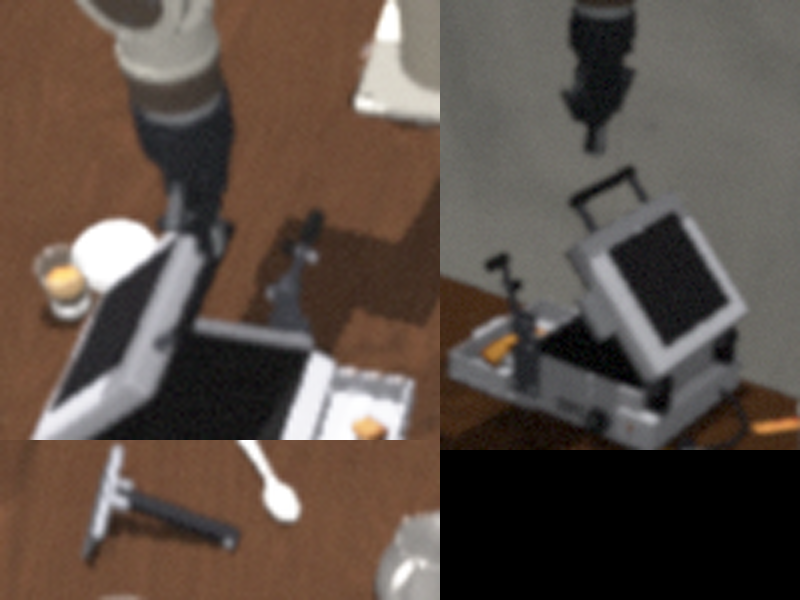

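The view shows the fingertips directly above the lid bar, the lock standing open, the plate empty, and the scraper lying properly on the table. Next I push the bar down along its arc.

Request:
apply_moves:
  commands:
    - [-0.5,0.2,0.4,0]
    - [0,0,0.4,0]
    - [0,0,0.3,0]
    - [0,0,0.2,0]
    - [0,0,0,0]

```text
clock: 23.05
eef_pos: [0.5925, -0.0879, 0.3026]
tool_rot: [0.714, 0.701, -0.001, -0.001]
ft_force: [0.0, -0.7, 0.2]
grip_width: 0.0
grasp_force: 0.0
```

Request:
apply_moves:
  commands:
    - [0,0,0.15,0]
    - [0,0,0.15,0]
    - [0,0,0.1,0]
    - [0,0,0,0]
    - [0,0,0,0]

```text
clock: 23.47
eef_pos: [0.5936, -0.0862, 0.2987]
tool_rot: [0.713, 0.701, 0.002, -0.0]
ft_force: [-1.0, 5.6, 6.2]
grip_width: -0.0
grasp_force: 3.4
```

Request:
apply_moves:
  commands:
    - [0.2,0,0.16,0]
    - [0.2,0,0.16,0]
    - [0.2,0,0.16,0]
    - [0.2,0,0.16,0]
    - [0.2,0,0.16,0]

```text
clock: 23.88
eef_pos: [0.5942, -0.0666, 0.2824]
tool_rot: [0.713, 0.701, 0.002, 0.0]
ft_force: [-0.3, 4.0, 5.0]
grip_width: -0.0001
grasp_force: 2.4
```

Request:
apply_moves:
  commands:
    - [0.22,0,0.24,0]
    - [0.22,0,0.25,0]
    - [0.22,0,0.26,0]
    - [0.2,0,0.26,0]
    - [0.2,0,0.26,0]

```text
clock: 24.3
eef_pos: [0.5946, -0.0466, 0.2554]
tool_rot: [0.714, 0.701, 0.001, 0.001]
ft_force: [0.2, 1.0, 3.3]
grip_width: -0.0002
grasp_force: 1.3
```

Request:
apply_moves:
  commands:
    - [0.2,0,0.28,0]
    - [0.2,0,0.28,0]
    - [0.2,0,0.29,0]
    - [0.2,0,0.3,0]
    - [0.2,0,0.3,0]

```text
clock: 24.72
eef_pos: [0.5941, -0.0276, 0.225]
tool_rot: [0.714, 0.7, -0.001, 0.0]
ft_force: [0.2, -1.1, 1.8]
grip_width: -0.0004
grasp_force: 0.4
```

Request:
apply_moves:
  commands:
    - [0.16,0,0.3,0]
    - [0.15,0,0.3,0]
    - [0.15,0,0.3,0]
    - [0.14,0,0.3,0]
    - [0.13,0,0.3,0]

```text
clock: 25.13
eef_pos: [0.5945, -0.0125, 0.1953]
tool_rot: [0.714, 0.7, -0.0, -0.0]
ft_force: [-0.3, -1.2, 0.9]
grip_width: 0.0001
grasp_force: 0.4
```

Request:
apply_moves:
  commands:
    - [0.11,0,0.3,0]
    - [0.1,0,0.3,0]
    - [0.1,0,0.3,0]
    - [0.08,0,0.3,0]
    - [0.08,0,0.3,0]

```text
clock: 25.55
eef_pos: [0.5949, -0.0031, 0.1656]
tool_rot: [0.714, 0.7, -0.0, -0.0]
ft_force: [1.1, 0.1, 1.7]
grip_width: 0.0002
grasp_force: 0.5
```

Request:
apply_moves:
  commands:
    - [0.05,0,0.2,0]
    - [0.05,0,0.2,0]
    - [0.05,0,0.2,0]
    - [0.03,0,0.2,0]
    - [0.03,0,0.15,0]

```text
clock: 25.97
eef_pos: [0.595, 0.0009, 0.1468]
tool_rot: [0.714, 0.7, 0.0, 0.0]
ft_force: [-0.8, -1.2, 0.7]
grip_width: 0.0004
grasp_force: 0.6
```

Request:
apply_moves:
  commands:
    - [0,0,0.12,0]
    - [0,0,0.1,0]
    - [0,0,0.1,0]
    - [0,0,0,0]
    - [0,0,0,0]

```text
clock: 26.38
eef_pos: [0.5949, 0.0009, 0.1405]
tool_rot: [0.714, 0.7, -0.0, -0.0]
ft_force: [-0.7, -0.1, 0.3]
grip_width: 0.0001
grasp_force: 0.1
```

Request:
apply_moves:
  commands:
    - [0,0,0.1,0]
    - [0,0,0.05,0]
    - [0,0,0.05,0]
    - [0,0,0,0]
    - [0,0,0,0]

```text
clock: 26.8
eef_pos: [0.5951, 0.001, 0.1385]
tool_rot: [0.714, 0.7, 0.001, 0.0]
ft_force: [-3.3, 0.2, 9.6]
grip_width: 0.0001
grasp_force: 4.5
```

Run:
```python
from h import *
from fit import lid,P
q=np.load("q.npy")
for n,t in(("scene","a7"),("side","s7")):
    c=snap(n,t);g=cv2.cvtColor(c["image"],cv2.COLOR_BGR2GRAY).astype(int)
    for a in(0.,.05,.1,.2,.3,.5,.83):
        q[3]=a;v=[]
        for y in np.linspace(-.062,.062,15):
            u=proj(c,lid(q,y))[0].round().astype(int);v.append(g[u[1],u[0]])
        print(n,a,v)
```

```text
scene 0.0 [np.int64(25), np.int64(37), np.int64(35), np.int64(29), np.int64(34), np.int64(19), np.int64(25), np.int64(40), np.int64(40), np.int64(33), np.int64(34), np.int64(27), np.int64(25), np.int64(37), np.int64(46)]
scene 0.05 [np.int64(52), np.int64(38), np.int64(25), np.int64(39), np.int64(71), np.int64(76), np.int64(49), np.int64(63), np.int64(65), np.int64(59), np.int64(81), np.int64(66), np.int64(69), np.int64(95), np.int64(109)]
scene 0.1 [np.int64(38), np.int64(28), np.int64(49), np.int64(77), np.int64(70), np.int64(45), np.int64(53), np.int64(74), np.int64(84), np.int64(101), np.int64(109), np.int64(109), np.int64(111), np.int64(109), np.int64(114)]
scene 0.2 [np.int64(101), np.int64(106), np.int64(86), np.int64(28), np.int64(27), np.int64(43), np.int64(60), np.int64(56), np.int64(75), np.int64(104), np.int64(108), np.int64(109), np.int64(111), np.int64(111), np.int64(113)]
scene 0.3 [np.int64(107), np.int64(51), np.int64(24), np.int64(21), np.int64(19), np.int64(21), np.int64(39), np.int64(65), np.int64(52), np.int64(79), np.int64(96), np.int64(107), np.int64(109), np.i
[... 1339 characters left out ...]
17), np.int64(118), np.int64(118)]
side 0.3 [np.int64(50), np.int64(31), np.int64(38), np.int64(34), np.int64(32), np.int64(32), np.int64(44), np.int64(69), np.int64(87), np.int64(72), np.int64(66), np.int64(55), np.int64(31), np.int64(39), np.int64(24)]
side 0.5 [np.int64(93), np.int64(56), np.int64(58), np.int64(67), np.int64(40), np.int64(32), np.int64(38), np.int64(35), np.int64(98), np.int64(83), np.int64(78), np.int64(62), np.int64(110), np.int64(88), np.int64(77)]
side 0.83 [np.int64(74), np.int64(73), np.int64(73), np.int64(71), np.int64(68), np.int64(71), np.int64(78), np.int64(81), np.int64(139), np.int64(247), np.int64(245), np.int64(117), np.int64(52), np.int64(54), np.int64(55)]
```

The lid is shut: 9.6 N against the stop, with the bar imaged at its shut position. I'll ease off gently and go to the front side of the lock knob.

Request:
apply_moves:
  commands:
    - [0,0,-0.2,0]
    - [0,0,-0.2,0]
    - [-0.05,0,-0.2,0]
    - [-0.05,0,-0.25,0]
    - [-0.05,0,-0.25,0]

```text
clock: 27.32
eef_pos: [0.5948, -0.0023, 0.1588]
tool_rot: [0.714, 0.7, -0.0, -0.0]
ft_force: [-0.1, -0.9, -0.2]
grip_width: -0.0003
grasp_force: 0.0
```

Request:
apply_moves:
  commands:
    - [-0.05,0,-0.3,0]
    - [-0.1,0,-0.3,0]
    - [-0.1,0,-0.3,0]
    - [-0.1,0,-0.3,0]
    - [0,0,-0.3,0]

```text
clock: 27.73
eef_pos: [0.5948, -0.0096, 0.1894]
tool_rot: [0.714, 0.7, 0.0, 0.0]
ft_force: [0.2, -0.5, 0.7]
grip_width: 0.0002
grasp_force: 0.0
```

Request:
apply_moves:
  commands:
    - [0.2,0,-0.5,0]
    - [0.5,0,-1,0]
    - [0.2,0,-1,0]
    - [0,-0.5,-1,0]
    - [0,-1,-0.5,0]

```text
clock: 28.15
eef_pos: [0.5672, 0.0102, 0.2716]
tool_rot: [0.713, 0.701, 0.002, 0.002]
ft_force: [0.7, -0.2, -0.0]
grip_width: 0.0004
grasp_force: 0.0
```

Request:
apply_moves:
  commands:
    - [0,-1,0,0]
    - [0,-1,0,0]
    - [0,-1,0,0]
    - [0,-0.8,0,0]
    - [0,-0.5,0,0]

```text
clock: 28.57
eef_pos: [0.4775, 0.0115, 0.2697]
tool_rot: [0.714, 0.701, 0.0, -0.0]
ft_force: [-0.4, 0.3, 0.8]
grip_width: 0.0002
grasp_force: 0.0
```

Request:
apply_moves:
  commands:
    - [0,-0.5,0.4,0]
    - [0,-0.3,0.8,0]
    - [0,0,0.7,0]
    - [0,0,0.3,0]
    - [0,0,0,0]

```text
clock: 28.98
eef_pos: [0.4623, 0.0117, 0.224]
tool_rot: [0.714, 0.7, -0.001, -0.001]
ft_force: [-0.1, 0.1, 0.0]
grip_width: 0.0002
grasp_force: 0.0
```

Request:
apply_moves:
  commands:
    - [-0.4,0,0.1,0]
    - [-0.4,0,0,0]
    - [-0.3,0,0,0]
    - [-0.2,0,0,0]
    - [-0.2,0,0,0]

```text
clock: 29.4
eef_pos: [0.4632, -0.0179, 0.2236]
tool_rot: [0.714, 0.7, 0.002, -0.001]
ft_force: [-0.6, 7.7, 5.7]
grip_width: -0.0003
grasp_force: 4.0
```

Request:
apply_moves:
  commands:
    - [-0.3,0,-0.06,0]
    - [-0.3,0,-0.08,0]
    - [-0.3,0,-0.08,0]
    - [-0.3,0,-0.06,0]
    - [-0.2,0,0,0]

```text
clock: 29.82
eef_pos: [0.4625, -0.0453, 0.2298]
tool_rot: [0.714, 0.701, 0.002, -0.001]
ft_force: [-0.9, 6.2, 6.5]
grip_width: 0.0003
grasp_force: 3.4
```

Request:
apply_moves:
  commands:
    - [-0.3,0,0,0]
    - [-0.3,0,0,0]
    - [-0.3,0,0.03,0]
    - [-0.25,0,0.06,0]
    - [-0.2,0,0.06,0]

```text
clock: 30.23
eef_pos: [0.4621, -0.0731, 0.2267]
tool_rot: [0.714, 0.7, 0.002, 0.0]
ft_force: [-1.9, 4.7, 6.2]
grip_width: 0.0003
grasp_force: 2.6
```

Tracking well; continuing over centre.

Request:
apply_moves:
  commands:
    - [-0.25,0,0.08,0]
    - [-0.25,0,0.08,0]
    - [-0.25,0,0.09,0]
    - [-0.25,0,0.1,0]
    - [-0.2,0,0.12,0]

```text
clock: 30.65
eef_pos: [0.4613, -0.0981, 0.2159]
tool_rot: [0.714, 0.7, 0.0, 0.0]
ft_force: [0.6, 1.6, 1.7]
grip_width: 0.0003
grasp_force: 1.1
```

Request:
apply_moves:
  commands:
    - [-0.17,0,0.14,0]
    - [-0.16,0,0.15,0]
    - [-0.15,0,0.15,0]
    - [-0.14,0,0.16,0]
    - [-0.12,0,0.16,0]

```text
clock: 31.07
eef_pos: [0.4605, -0.1128, 0.2]
tool_rot: [0.714, 0.7, -0.0, -0.0]
ft_force: [0.2, -0.3, 0.0]
grip_width: -0.0
grasp_force: 0.0
```

Snapped past centre. I'll follow it down and press on the knob to check that it is fully home.

Request:
apply_moves:
  commands:
    - [-0.4,0,0,0]
    - [-0.4,0,0.1,0]
    - [-0.35,0,0.2,0]
    - [-0.3,0,0.3,0]
    - [-0.1,0,0.3,0]

```text
clock: 31.48
eef_pos: [0.4603, -0.1446, 0.1823]
tool_rot: [0.714, 0.7, -0.0, 0.0]
ft_force: [-0.8, -0.7, -0.3]
grip_width: -0.0002
grasp_force: 0.0
```

Request:
apply_moves:
  commands:
    - [0,0,0.3,0]
    - [0,0,0.25,0]
    - [0,0,0.25,0]
    - [0,0,0.2,0]
    - [0,0,0.1,0]

```text
clock: 31.9
eef_pos: [0.4599, -0.1429, 0.1599]
tool_rot: [0.714, 0.701, -0.0, -0.0]
ft_force: [-0.3, 0.2, 0.3]
grip_width: 0.0001
grasp_force: 0.0
```

Request:
apply_moves:
  commands:
    - [0,0,0.1,0]
    - [0,0,0.1,0]
    - [0,0,0.1,0]
    - [0,0,0,0]
    - [0,0,0,0]

```text
clock: 32.32
eef_pos: [0.4604, -0.1434, 0.1563]
tool_rot: [0.714, 0.7, 0.0, 0.001]
ft_force: [-3.2, 0.6, 9.3]
grip_width: 0.0001
grasp_force: 4.6
```

Run:
```python
from h import *
from fit import lid,P
q=np.load("q.npy")
for n,t in(("scene","a8"),("side","s8")):
    c=snap(n,t);g=cv2.cvtColor(c["image"],cv2.COLOR_BGR2GRAY).astype(int)
    for a in(0.,.04,.08,.14,.2,.26):
        q[3]=a
        print(n,a,[int(g[u[1],u[0]]) for u in proj(c,[lid(q,y) for y in np.linspace(-.06,.06,12)]).round().astype(int)])
```

```text
scene 0.0 [31, 59, 40, 36, 30, 23, 27, 29, 42, 41, 39, 34]
scene 0.04 [57, 65, 55, 54, 38, 57, 56, 55, 63, 46, 42, 25]
scene 0.08 [99, 95, 95, 103, 93, 94, 101, 99, 77, 54, 27, 20]
scene 0.14 [114, 113, 114, 115, 113, 112, 110, 107, 92, 46, 18, 18]
scene 0.2 [113, 114, 113, 114, 112, 112, 109, 97, 62, 22, 22, 19]
scene 0.26 [111, 112, 113, 111, 113, 111, 97, 36, 23, 22, 22, 22]
side 0.0 [60, 51, 61, 65, 67, 61, 61, 64, 62, 70, 69, 60]
side 0.04 [62, 67, 109, 67, 82, 72, 89, 71, 79, 79, 89, 70]
side 0.08 [69, 82, 94, 180, 197, 100, 94, 154, 160, 189, 116, 119]
side 0.14 [71, 69, 118, 189, 238, 232, 154, 209, 237, 238, 232, 227]
side 0.2 [70, 69, 73, 125, 199, 224, 207, 170, 233, 236, 233, 235]
side 0.26 [69, 67, 110, 121, 129, 107, 86, 42, 64, 127, 131, 112]
```

The knob is home at level, the lid bar reads angle 0. I'll retreat and recheck.

Request:
apply_moves:
  commands:
    - [0,0,-0.3,0]
    - [0,0,-1,0]
    - [0,0,-1,0]
    - [0,0,-1,0]
    - [0,0,-1,0]

```text
clock: 32.83
eef_pos: [0.4602, -0.1433, 0.2418]
tool_rot: [0.714, 0.7, 0.0, 0.0]
ft_force: [-0.0, 0.6, 1.0]
grip_width: -0.0002
grasp_force: 0.0
```

Request:
apply_moves:
  commands:
    - [0,0,-1,0]
    - [0,0,-1,0]
    - [0,0,-0.5,0]
    - [0,0,0,0]
    - [0,0,0,0]

```text
clock: 33.25
eef_pos: [0.4606, -0.1434, 0.2911]
tool_rot: [0.714, 0.7, 0.0, 0.001]
ft_force: [-0.2, -0.3, -0.6]
grip_width: 0.0001
grasp_force: 0.0
```

Request:
apply_moves:
  commands:
    - [0,0,0,0]
    - [0,0,0,0]
    - [0,0,0,0]
    - [0,0,0,0]
    - [0,0,0,0]

```text
clock: 33.67
eef_pos: [0.46, -0.1433, 0.2902]
tool_rot: [0.714, 0.7, -0.0, -0.001]
ft_force: [0.9, -0.3, -0.3]
grip_width: -0.0002
grasp_force: 0.0
```

Run:
```python
from h import *
from fit import lid,knob,S
q=np.load("q.npy");o=bot.get_obs();print(o["clock"],o["eef_pos"].round(3),o["ft_force"].round(1))
for n,t in(("scene","a9"),("side","s9")):
    c=snap(n,t);g=cv2.cvtColor(c["image"],cv2.COLOR_BGR2GRAY).astype(int)
    for a in(0.,.04,.1,.2):
        q[3]=a
        print(n,a,[int(g[u[1],u[0]]) for u in proj(c,[lid(q,y) for y in np.linspace(-.06,.06,12)]).round().astype(int)])
    for th in(0,.5,1,1.5,1.7,1.9):
        q[4]=th;u=proj(c,knob(q))[0].round().astype(int);print("knob",th,g[u[1]-1:u[1]+2,u[0]-1:u[0]+2].mean().round())
# crusts in tray, and movement of rest of table
p=load("s9")["image"];hsv=cv2.cvtColor(p,cv2.COLOR_BGR2HSV);m=cv2.inRange(hsv,(5,120,90),(25,255,255))
n,_,st,ce=cv2.connectedComponentsWithStats(m[195:255,205:250])
print([(s[4],(c+[205,195]).round(0).tolist()) for s,c in zip(st[1:],ce[1:]) if s[4]>8])
```

```text
33.6667 [ 0.46  -0.143  0.29 ] [ 0.9 -0.3 -0.3]
scene 0.0 [23, 61, 44, 37, 36, 38, 37, 30, 36, 35, 31, 64]
scene 0.04 [47, 56, 54, 43, 43, 57, 44, 42, 56, 54, 62, 82]
scene 0.1 [109, 112, 104, 111, 109, 105, 110, 108, 107, 109, 110, 112]
scene 0.2 [111, 112, 116, 114, 111, 112, 112, 110, 112, 111, 113, 108]
knob 0 113.0
knob 0.5 113.0
knob 1 170.0
knob 1.5 136.0
knob 1.7 65.0
knob 1.9 30.0
side 0.0 [64, 64, 64, 67, 70, 74, 67, 68, 68, 78, 74, 64]
side 0.04 [67, 69, 105, 73, 79, 77, 90, 73, 85, 85, 97, 72]
side 0.1 [74, 118, 98, 183, 194, 209, 112, 162, 194, 227, 222, 154]
side 0.2 [76, 81, 84, 133, 220, 234, 221, 185, 241, 244, 242, 244]
knob 0 49.0
knob 0.5 77.0
knob 1 89.0
knob 1.5 74.0
knob 1.7 49.0
knob 1.9 45.0
[(np.int32(698), [239.0, 228.0]), (np.int32(15), [233.0, 218.0])]
```

```bash
python3 -c "
from workcell import bot
print(bot.job_done())"
```

```text
the job is handed in; nothing more can be done
None
```

I handed the job in at about 34 s: all three crusts are raked into the crumb tray, the scraper is back on the table, the lid is lowered gently, and the lock has snapped over and holds it shut. After the arm backed off, camera readings still put the lid shut and the lock knob level. I did not recheck the glasses and sachet, but the arm's path kept clear of them and it logged no unexpected forces.

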